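# Put the citrus juicer together

### The job

Put the citrus juicer on the kitchen table back together: lower the white strainer disc over the juicer's upright metal spindle so that it lies flat on the black base, and then put the orange reamer cone onto the same spindle, upright on top of the strainer's collar. Leave both parts fully home and at rest.

Things in the scene. Friction and masses are not known exactly. Their poses are not given: they have to be found in the camera images.
- spindle_foot (a point): Point on the spindle's axis level with the juicer base's flat top, z up. Fixed juicer: round black base with steel band, 140 mm across, 78 mm high, small low spout reaching 95 mm from the axis. Steel spindle upright in the middle of its top, 76 mm tall: 10 mm across, widening to 24 mm over the lowest 20 mm, tip tapering to 4 mm. Parts may face any way round.
- strainer (a point): White disc 120 mm across, 6 mm thick, with dark slots, and an upright round collar in its middle, 44 mm across, top 48 mm above the underside; 28 mm hole right through. Lies right way up, loose, about 90 g. Point: on its axis, 32 mm above its underside, the height to grip the collar from above; z up. Home: underside on the juicer's top. Not the steel lid with black knob.
- reamer (a point): Orange cone, 72 mm high: straight round skirt 62 mm across for the lower 42 mm, ribbed dome above; blind hole 28 mm across, 42 mm up from below. Stands upright, loose, about 90 g. Point: on its axis, 30 mm above its underside, the height to grip the skirt from above; z up. Home: underside on the strainer collar's top, spindle inside. Not the white and green timer.
Things that resemble listed ones, but are neither listed nor needed, are in the scene too. What is shaped like the part that bears reamer but purple is not meant. What is shaped like the part that bears spindle_foot but turquoise is not meant.

How it is judged:
By the outcome, as a careful person would: the job done as asked, in the order asked, and still so for the second after the job is handed in, with the robot touching nothing.
It also fails if it takes over 64 s, if anything falls off the work surface, if the arm or the gripper's body presses on something with over 40 N, if the wrist force passes 120 N, or if a joint passes its speed limit or range.

### The arm

A 6-joint arm with a two-finger parallel gripper is mounted at the origin on the work surface. World frame = base frame: x ahead of the robot, y to its left, z up, the work surface at z = 0. Lengths are in mm, angles in rad, forces in N, time in s.
With the tool pointing down it reaches from about 300 to 875 mm from the base axis. Payload 6.4 kg.
Tool frame: the origin (TCP) lies at the very end of the fingers, on their centre line; the grasp point (between the pads) lies 19 mm behind it; z points along the fingers, y is the line along which they close (so a half turn about z gives the same grasp; the last joint's range is limited). The gripper opens to 88 mm and grips with 3 to 60 N. Pads are 18 mm wide; open, the fingers measure 123 mm over their backs; the gripper's body (75 mm by 187 mm) begins 45 mm behind the grasp point.
Start: joints at [-1.424, 0.181, 1.607, -0, 1.354, -0.206], TCP at [198.694, -539.594, 238.714] pointing down, gripper open.
Joint ranges: [-2.99, 2.99], [-0.89, 2.07], [0.3, 2.58], [-1.14, 4.28], [0, 2.63], [-3.12, 3.12]. Speed limits (rad/s): [2.57, 2.57, 3.01, 3.14, 3.14, 3.14].

### API

Orientations are given as [roll, pitch, yaw] about the fixed x, y, z axes, in that order (R = Rz(yaw) Ry(pitch) Rx(roll)).
In Python, from rig import arm, eyes gives the robot as it stands.
- The arm moves only by the tool arm_command, never from a script. Its argument "increments" is a list of rows, each an object with "offset": the shift along the tool's x, y, z in cm, a list of three; "turn": the turn about the tool's z in degrees. A call has 1 to 10 rows; each row shifts and turns the commanded pose from where the row before left it, along the tool's axes as they then stand; what a row does not reach is not made up. A row lasts 1/8 s, in which the tool goes at most 62.5 mm and 10.7 degrees, less where a joint would pass 70% of its speed; a pose out of reach is approached as far as the arm can. A call is refused whole if a number of a shift passes 6.25 or a number of a turn 10.7, either way. A call with a gripper value outside its range is refused whole. "gripper" is the opening, from 0 (shut) to 1 (fully open), set as the call begins (left out, the last holds). The fingers move at their own pace and stop on an object; "squeeze" is the grip in N (left out, the last holds). Time passes only in rows, so rows that do not move let the fingers close. It gives the time, the measured TCP pose, the force, the opening and the grip force at its end, in the units of the state.
- arm.get_state(): the state, without advancing time (a new reading comes with each control period).
- eyes.camera(name): name is "scene" or "top" or "wrist"; returns a dict with "image" (400x640x3 uint8, red, green, blue), "mtx" (3x3 intrinsics, pixels), "eye" and "rotation" of the camera in the world; the wrist camera has in their place "tool_from_camera" (4x4, takes a point from camera to tool coordinates, whose origin is the TCP and whose axes are the flange's). Camera axes: x right, y down, z forward; pixel columns grow to the right and rows downward; lengths in mm; the calibration is good to about 2 mm. A picture is of the moment at which its call begins: read the wrist's pose just before it. There is no depth.
- arm.job_done(): hands the job in; it is judged then, once.
The state is a dict: "t": time; "joints": joint angles; "qvel": joint speeds; "joint_torque": joint torques, N m; "ee_pos": TCP position; "ee_rot": TCP orientation; "force": force on the tool from outside, world axes, zero at the start; "wrist_torque": the same for the moment, N m; "gripper_width": opening from 0.0 (shut) to 1.0 (fully open); "finger_force": force on a finger pad.
Only numpy, scipy, OpenCV 4.12 (cv2) and the standard library are available. Lean on these libraries where they do the work, as an engineer would, in place of code of your own. Each camera call takes 0.05 s, during which the arm holds its last target. There are 200 camera calls.

## Working session

There is one attempt and no reset: what is moved stays moved. The work goes in short steps, Python scripts to look and compute and a tool call to move; the robot and the scene stay as the last step left them, time stands still between calls to the robot, and variables do not carry over. Pictures are saved under pics/ and viewed, at most 10 in all, crops included, and the job is handed in when it is done.

Besides the shell and the picture viewer there is one more tool, called after "Request:" as name(argument=value, ...) on one line, values as JSON. arm_command: Moves the arm, as the interface text tells. Its arguments: {"type":"object","properties":{"increments":{"type":"array","items":{"type":"object","properties":{"offset":{"type":"array","items":{"type":"number"}},"turn":{"type":"number"}}}},"gripper":{"type":"number"},"squeeze":{"type":"number"}},"required":["increments"]}

```bash
ls; mkdir -p pics; cat > h.py <<'E'
import cv2,numpy as np
from rig import arm,eyes
def ray(c,uv):
    d=np.linalg.inv(c['mtx'])@np.array([uv[0],uv[1],1.]); return np.array(c['eye'],float),np.array(c['rotation'])@d
def onz(c,uv,z):
    e,d=ray(c,uv); return e+d*(z-e[2])/d[2]
def save(c,n): cv2.imwrite(f'pics/{n}.png',cv2.cvtColor(c['image'],cv2.COLOR_RGB2BGR))
E
python3 - <<'E'
from h import *
print(arm.get_state())
for n in('top','scene'):
    c=eyes.camera(n);save(c,n+'0');np.save(n+'0.npy',c,allow_pickle=True);print(n,c['mtx'],c['eye'],c['rotation'])
print(eyes.camera('wrist')['tool_from_camera'])
E
```

```text
pics
{'t': 0.0, 'joints': array([-1.42430194e+00,  1.81510408e-01,  1.60799070e+00, -1.17701302e-05,
        1.35379362e+00, -2.06303410e-01]), 'qvel': array([-0.00116377, -0.0003226 ,  0.00029414,  0.00050505,  0.00096814,
        0.00031941]), 'joint_torque': array([-8.92578555e-04, -4.33875310e+01, -3.41847503e+01,  7.00656907e-02,
        3.87560343e-02, -1.53969845e-04]), 'ee_pos': array([ 198.60911194, -539.04803151,  237.8357266 ]), 'ee_rot': array([-3.13992432e+00, -3.37410719e-04,  3.52800059e-01]), 'force': array([-0.08084879, -0.46016837,  0.09796783]), 'wrist_torque': array([-0.0005582 ,  0.01255736,  0.00869395]), 'finger_force': 0.0, 'gripper_width': 0.9993960928837525}
top [[514.2388851    0.         316.10302857]
 [  0.         514.2388851  188.67695209]
 [  0.           0.           1.        ]] [ 403.35948698    2.95022312 1256.69016283] [-3.03725198  0.01109853 -1.59987501]
scene [[464.31157162   0.         328.86554392]
 [  0.         464.31157162 192.61996847]
 [  0.           0.           1.        ]] [1386.6018083  -245.76110561 1056.59605634] [-2.41017859  0.0091589   1.2927509 ]
[[ 9.97852394e-04 -9.51024532e-01 -3.09113805e-01  7.95341613e+01]
 [ 9.99999471e-01  1.02644914e-03  7.01151338e-05  9.99014569e-02]
 [ 2.50608386e-04 -3.09113711e-01  9.51025053e-01 -1.45459284e+02]
 [ 0.00000000e+00  0.00000000e+00  0.00000000e+00  1.00000000e+00]]
```

View pics/top0.png

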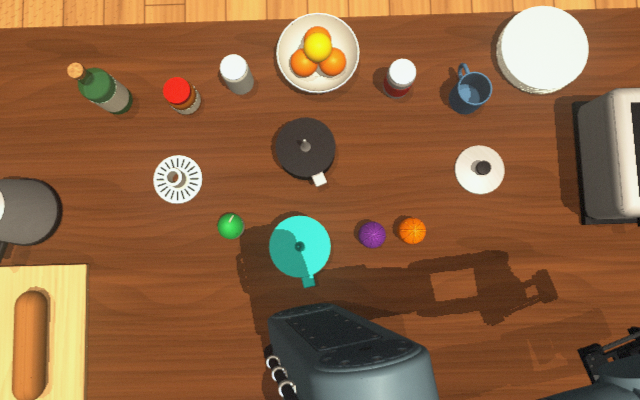

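View pics/scene0.png

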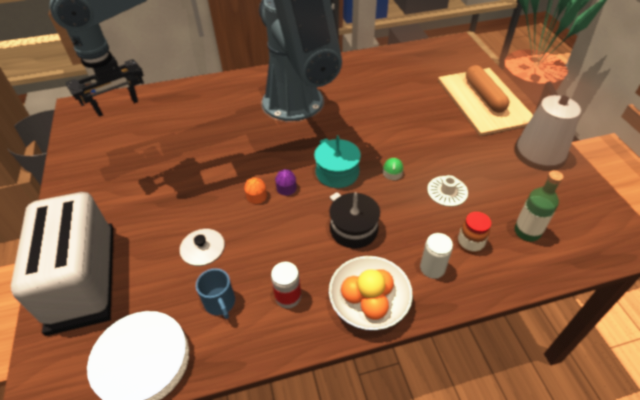

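The top view shows the strainer at (177,179), the black base at (304,149) with its spindle, and the orange reamer at (412,231). The purple and turquoise lookalikes are at (372,235) and (300,247). The scene view shows the same objects at (448,190), (355,215) and (256,189).

```bash
cat >> h.py <<'E'
from scipy.spatial.transform import Rotation as R
def fix(c):
    r=np.array(c['rotation'])
    if r.shape==(3,): c['rotation']=R.from_euler('xyz',r).as_matrix()
    return c
def tri(c1,p1,c2,p2):
    A=[];b=[]
    for c,p in((c1,p1),(c2,p2)):
        e,d=ray(c,p);d=d/np.linalg.norm(d);P=np.eye(3)-np.outer(d,d);A.append(P);b.append(P@e)
    return np.linalg.lstsq(np.vstack(A),np.hstack(b),rcond=None)[0]
def blob(im,box,f):
    x0,y0,x1,y1=box;s=im[y0:y1,x0:x1]
    h=cv2.cvtColor(s,cv2.COLOR_RGB2HSV).astype(int);m=f(h).astype(np.uint8)*255
    m=cv2.morphologyEx(m,cv2.MORPH_CLOSE,np.ones((3,3)))
    k=max(cv2.findContours(m,0,2)[0],key=cv2.contourArea)
    return k.reshape(-1,2)+[x0,y0]
E
python3 - <<'E'
from h import *
T=fix(np.load('top0.npy',allow_pickle=True).item());S=fix(np.load('scene0.npy',allow_pickle=True).item())
def circ(P):
    (x,y),(a,b),_=cv2.fitEllipse(P[:,:2].astype(np.float32).reshape(-1,1,2));return np.round([x,y,a,b],1)
w=lambda h:(h[...,1]<70)&(h[...,2]>110)
for c,b in((T,(145,148,212,210)),(S,(420,165,478,212))):
    k=cv2.convexHull(blob(c['image'],b,w)).reshape(-1,2)
    print('strainer',circ(np.array([onz(c,p+.0,6) for p in k])))
o=lambda h:(h[...,0]>5)&(h[...,0]<20)&(h[...,1]>190)&(h[...,2]>150)
ks=[blob(c['image'],b,o) for c,b in((T,(392,212,432,250)),(S,(235,170,275,210)))]
print([ (k.min(0),k.max(0)) for k in ks])
print('reamer',tri(T,(ks[0].min(0)+ks[0].max(0))/2,S,(ks[1].min(0)+ks[1].max(0))/2))
d=lambda h:(h[...,2]<75)&(h[...,1]<120)
k=cv2.convexHull(blob(T['image'],(265,110,345,185),d)).reshape(-1,2)
print('base',circ(np.array([onz(T,p,78) for p in k])))
out=[]
for c,(x0,y0,x1,y1) in((T,(265,110,345,190)),(S,(315,175,395,250)),(S,(420,165,480,215)),(T,(145,145,215,215))):
    out.append(cv2.resize(c['image'][y0:y1,x0:x1],(400,300),interpolation=cv2.INTER_CUBIC))
cv2.imwrite('pics/c.png',np.vstack([np.hstack(out[:2]),np.hstack(out[2:])])[...,::-1])
E
```

```text
strainer [569.1 353.  119.6 120.6]
strainer [568.4 352.7 120.  125.9]
[(array([400, 217]), array([426, 243])), (array([244, 177]), array([265, 196]))]
reamer [ 426.39638971 -210.95568048   46.39763531]
base [622.6  35.2 136.  145.5]
```

View pics/c.png

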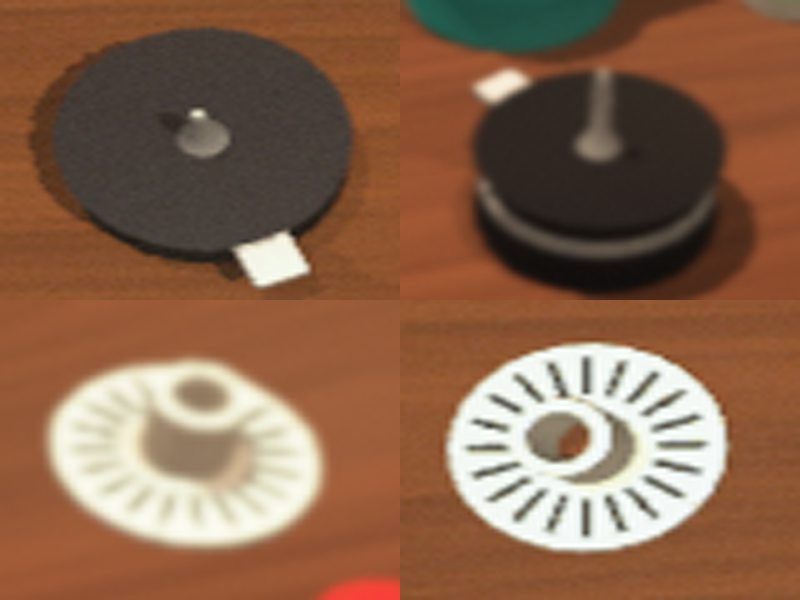

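The crops show the spindle tip at top (304.6,140) and scene (355,193), and its foot at top (305.6,147) and scene (354.5,212). The strainer collar is clear in both views.

```bash
python3 - <<'E'
from h import *
T=fix(np.load('top0.npy',allow_pickle=True).item());S=fix(np.load('scene0.npy',allow_pickle=True).item())
print('tip',tri(T,(304.6,140.1),S,(355,193)),onz(T,(304.6,140.1),152),onz(S,(355,193.5),152))
print('foot',onz(T,(305.6,146.8),79),onz(S,(354.5,212),80))
k=blob(T['image'],(265,110,345,185),lambda h:(h[...,2]<75)&(h[...,1]<120)); k=k[k[:,1]<150]
print('base upper half', cv2.minEnclosingCircle(np.array([onz(T,p,78)[:2] for p in k],np.float32)))
m=(145+158*70/400,145+138*70/300); m=(145+(570-400)*70/400,145+(438-300)*70/300)
print('collar top T',onz(T,m,48)); print('S',onz(S,(420+204*.15,165+(393-300)/6),48))
E
```

```text
tip [626.16517027  33.67655111 154.30188938] [626.65749304  33.83556654 152.        ] [625.87362142  33.74790074 152.        ]
foot [625.53951432  33.97651812  79.        ] [629.18862718  33.71139316  80.        ]
base upper half ((630.027587890625, 35.36797332763672), 67.87696075439453)
collar top T [567.8459681  347.64480087  48.        ]
S [569.37200721 355.05762482  48.        ]
```

Request:
arm_command(increments=[{"turn":-10},{"turn":-10},{"turn":-10},{"turn":-10},{"turn":-10},{"turn":-10},{"turn":-9.8},{"offset":[3,1.2,0]},{"offset":[5.5,2.3,0]}], gripper=1)

```text
validation failed for argument at $.in...
```

Request:
arm_command(increments=[{"offset":[5.5,2.3,0]},{"offset":[5.5,2.3,0]},{"offset":[5.5,2.3,0]},{"offset":[5.5,2.3,0]},{"offset":[5.5,2.3,0]},{"offset":[5.5,2.3,0]},{"offset":[5.5,2.3,0]},{"offset":[5.5,2.3,0]},{"offset":[5.5,2.3,0]},{"offset":[5.5,2.3,0]}])

```text
validation failed for argument at $.in...
```

Request:
arm_command(increments=[{"offset":[5.5,2.3,0]},{"offset":[5.5,2.3,0]},{"offset":[5.5,2.3,0]},{"offset":[5.5,2.3,2]},{"offset":[3.7,1.3,3]},{},{}])

```text
validation failed for argument at $.in...
```

Every row needs both fields.

Request:
arm_command(increments=[{"offset":[0,0,0],"turn":-10},{"offset":[0,0,0],"turn":-10},{"offset":[0,0,0],"turn":-10},{"offset":[0,0,0],"turn":-10},{"offset":[0,0,0],"turn":-10},{"offset":[0,0,0],"turn":-10},{"offset":[0,0,0],"turn":-9.8},{"offset":[3,1.2,0],"turn":0},{"offset":[5.5,2.3,0],"turn":0}], gripper=1, squeeze=20)

```text
t: 1.27
ee_pos: [233.3, -454.6, 238.3]
ee_rot: [-3.142, -0.0, 1.569]
force: [1.5, -0.1, 0.0]
gripper_width: 0.999
finger_force: 0.0
```

Request:
arm_command(increments=[{"offset":[5.5,2.3,0],"turn":0},{"offset":[5.5,2.3,0],"turn":0},{"offset":[5.5,2.3,0],"turn":0},{"offset":[5.5,2.3,0],"turn":0},{"offset":[5.5,2.3,0],"turn":0},{"offset":[5.5,2.3,0],"turn":0},{"offset":[5.5,2.3,0],"turn":0},{"offset":[5.5,2.3,0],"turn":0},{"offset":[5.5,2.3,0],"turn":0},{"offset":[5.5,2.3,0],"turn":0}])

```text
t: 2.52
ee_pos: [463.9, 97.6, 238.8]
ee_rot: [3.141, 0.0, 1.571]
force: [-0.5, -1.1, 0.5]
gripper_width: 1.0
finger_force: 0.0
```

Request:
arm_command(increments=[{"offset":[5.5,2.3,0],"turn":0},{"offset":[5.5,2.3,0],"turn":0},{"offset":[5.5,2.3,0],"turn":0},{"offset":[5.5,2.3,2],"turn":0},{"offset":[3.7,1.4,3],"turn":0},{"offset":[0,0,3],"turn":0},{"offset":[0,0,0],"turn":0},{"offset":[0,0,0],"turn":0}])

```text
t: 3.52
ee_pos: [569.8, 352.0, 159.9]
ee_rot: [3.141, -0.0, 1.571]
force: [0.3, -1.2, 0.5]
gripper_width: 0.997
finger_force: 0.0
```

```bash
cat >> h.py <<'E'
def wrist():
    s=arm.get_state();c=eyes.camera('wrist');M=np.array(c['tool_from_camera'])
    Rt=R.from_euler('xyz',s['ee_rot']).as_matrix()
    c['eye']=Rt@M[:3,3]+s['ee_pos'];c['rotation']=Rt@M[:3,:3];return s,c
E
python3 - <<'E'
from h import *
s,c=wrist();print(s['t'],s['ee_pos'],s['ee_rot']);save(c,'w1');np.save('w1.npy',c,allow_pickle=True)
T=fix(eyes.camera('top'));save(T,'t1');np.save('t1.npy',T,allow_pickle=True)
E
```

```text
3.525 [569.77506338 351.99841541 159.90875926] [ 3.14071600e+00 -3.46166084e-04  1.57059164e+00]
```

View pics/w1.png

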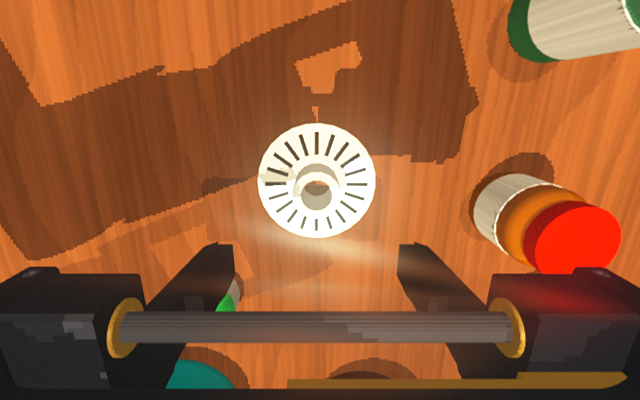

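The wrist view shows the strainer disc at about (317,181), roughly centred between the fingers.

```bash
python3 - <<'E'
from h import *
c=np.load('w1.npy',allow_pickle=True).item()
k=cv2.convexHull(blob(c['image'],(240,110,395,245),lambda h:(h[...,1]<40)&(h[...,2]>205))).reshape(-1,2)
print(k.min(0),k.max(0)); P=np.array([onz(c,p,6)[:2] for p in k],np.float32)
print(cv2.fitEllipse(P.reshape(-1,1,2)))
k=blob(np.load('t1.npy',allow_pickle=True).item()['image'],(265,110,345,185),lambda h:(h[...,2]<75)&(h[...,1]<120))
E
```

```text
[258 124] [374 237]
((569.8276977539062, 353.1468200683594), (118.35192108154297, 118.44528198242188), 18.11526870727539)
```

Request:
arm_command(increments=[{"offset":[0.1,0,4],"turn":0},{"offset":[0,0,5],"turn":0},{"offset":[0,0,4],"turn":0},{"offset":[0,0,1.3],"turn":0},{"offset":[0,0,0],"turn":0},{"offset":[0,0,0],"turn":0}])

```text
t: 4.38
ee_pos: [571.2, 353.8, 18.5]
ee_rot: [3.138, -0.002, 1.571]
force: [-0.5, -1.2, 0.6]
gripper_width: 0.997
finger_force: 0.0
```

Request:
arm_command(increments=[{"offset":[0,0,0],"turn":0},{"offset":[0,0,0],"turn":0},{"offset":[0,0,0],"turn":0},{"offset":[0,0,0],"turn":0},{"offset":[0,0,0],"turn":0},{"offset":[0,0,0],"turn":0}], gripper=0.3, squeeze=15)

```text
t: 5.12
ee_pos: [569.3, 353.2, 15.8]
ee_rot: [-3.142, 0.0, 1.571]
force: [-0.1, -0.4, 0.5]
gripper_width: 0.486
finger_force: 15.0
```

Request:
arm_command(increments=[{"offset":[0,0,-3],"turn":0},{"offset":[0,0,-5],"turn":0},{"offset":[0,0,-6],"turn":0},{"offset":[0,0,-6],"turn":0},{"offset":[-2,0.2,-1],"turn":0},{"offset":[-4,0.8,0],"turn":0},{"offset":[-5,0.9,0],"turn":0},{"offset":[-5,0.9,0],"turn":0},{"offset":[-5,0.9,0],"turn":0},{"offset":[-5,0.9,0],"turn":0}])

```text
t: 6.38
ee_pos: [614.5, 91.0, 224.0]
ee_rot: [-3.139, 0.0, 1.571]
force: [0.5, 0.5, -1.5]
gripper_width: 0.486
finger_force: 15.0
```

Request:
arm_command(increments=[{"offset":[-4,0.7,0],"turn":0},{"offset":[-2,0.4,0],"turn":0},{"offset":[0,0,0],"turn":0},{"offset":[0,0,0],"turn":0},{"offset":[0,0,0],"turn":0}])

```text
t: 7.0
ee_pos: [626.2, 34.8, 225.8]
ee_rot: [-3.141, -0.0, 1.573]
force: [0.2, -0.4, -1.3]
gripper_width: 0.481
finger_force: 15.0
```

```bash
python3 - <<'E'
from h import *
s,c=wrist();print(s['t'],s['ee_pos'],s['ee_rot'],s['force'],s['gripper_width']);save(c,'w2');np.save('w2.npy',c,allow_pickle=True)
S=fix(eyes.camera('scene'));np.save('s2.npy',S,allow_pickle=True)
a=c['image'][100:400,120:520]; b=cv2.resize(S['image'][90:240,255:455],(400,300),interpolation=cv2.INTER_CUBIC)
cv2.imwrite('pics/w2s.png',np.hstack([a,b])[...,::-1])
E
```

```text
7.0 [626.15223839  34.80431332 225.76458131] [-3.14138689e+00 -3.39225343e-04  1.57300881e+00] [ 0.18549021 -0.43588659 -1.28435117] 0.48111254137578285
```

View pics/w2s.png

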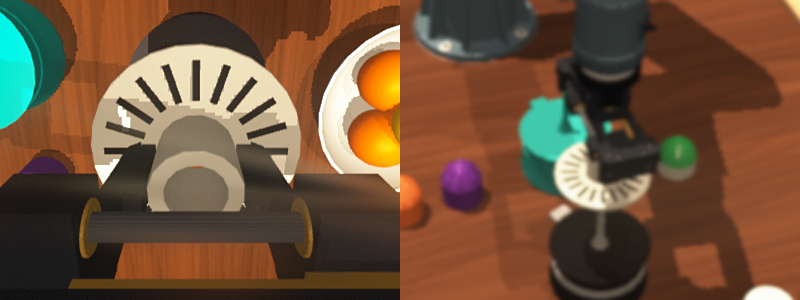

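The wrist view shows the strainer level in the grip, and in the scene view its centre lies directly over the spindle. I'm lowering it.

Request:
arm_command(increments=[{"offset":[-0.1,0,2],"turn":0},{"offset":[0,0,2.5],"turn":0},{"offset":[0,0,2],"turn":0},{"offset":[0,0,2],"turn":0},{"offset":[0,0,2],"turn":0},{"offset":[0,0,1.5],"turn":0},{"offset":[0,0,0],"turn":0},{"offset":[0,0,0],"turn":0}])

```text
t: 8.1
ee_pos: [627.0, 32.1, 106.5]
ee_rot: [3.14, 0.0, 1.571]
force: [0.0, -0.1, -1.3]
gripper_width: 0.481
finger_force: 15.0
```

Request:
arm_command(increments=[{"offset":[0,0,0.4],"turn":0},{"offset":[0,0,0.3],"turn":0},{"offset":[0,0,0],"turn":0}])

```text
t: 8.48
ee_pos: [626.2, 32.2, 98.7]
ee_rot: [-3.141, -0.0, 1.571]
force: [-0.4, 0.5, -0.6]
gripper_width: 0.485
finger_force: 15.0
```

```bash
python3 - <<'E'
from h import *
s,c=wrist();print(s['t'],s['ee_pos'],s['force'],s['wrist_torque'])
S=fix(eyes.camera('scene'));T=fix(eyes.camera('top'))
a=c['image'][100:400,120:520]; b=cv2.resize(S['image'][160:260,305:405],(400,300),interpolation=cv2.INTER_CUBIC)
cv2.imwrite('pics/w3s.png',np.hstack([a,b])[...,::-1])
E
```

```text
8.475 [626.24626688  32.20929946  98.69870178] [-0.38016494  0.49321096 -0.60528845] [-0.07066182 -0.12929432 -0.03586089]
```

View pics/w3s.png

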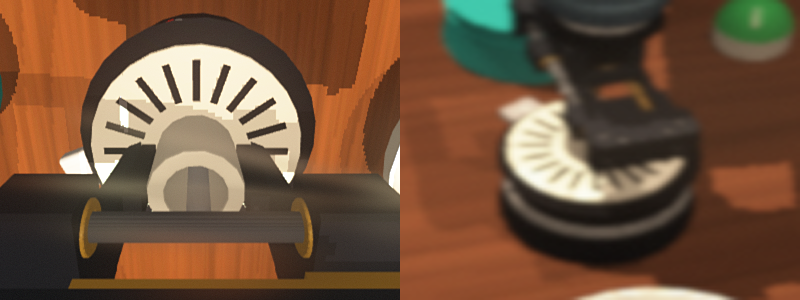

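The spindle is inside the collar and laterally centred at crop x≈197, and the disc is about 5 mm above the base.

Request:
arm_command(increments=[{"offset":[0.05,0,0.2],"turn":0},{"offset":[0,0,0.2],"turn":0},{"offset":[0,0,0],"turn":0},{"offset":[0,0,0],"turn":0}])

```text
t: 9.12
ee_pos: [626.4, 32.7, 94.8]
ee_rot: [-3.141, -0.0, 1.571]
force: [0.3, -0.0, -1.6]
gripper_width: 0.486
finger_force: 15.0
```

Request:
arm_command(increments=[{"offset":[0,0,0],"turn":0},{"offset":[0,0,0],"turn":0},{"offset":[0,0,0],"turn":0},{"offset":[0,0,0],"turn":0},{"offset":[0,0,-3],"turn":0},{"offset":[0,0,-5],"turn":0},{"offset":[0,0,-6],"turn":0},{"offset":[0,0,-3],"turn":0},{"offset":[0,0,0],"turn":0},{"offset":[0,0,0],"turn":0}], gripper=1)

```text
t: 10.38
ee_pos: [625.7, 32.8, 263.2]
ee_rot: [-3.139, -0.0, 1.571]
force: [-0.1, -0.5, -0.9]
gripper_width: 1.005
finger_force: 0.0
```

```bash
python3 - <<'E'
from h import *
s,c=wrist();print(s['t'],s['ee_pos'],s['ee_rot']);np.save('w4.npy',c,allow_pickle=True);save(c,'w4')
k=cv2.convexHull(blob(c['image'],(220,60,420,300),lambda h:(h[...,1]<60)&(h[...,2]>190))).reshape(-1,2)
print(k.min(0),k.max(0)); P=np.array([onz(c,p,84)[:2] for p in k],np.float32)
print(cv2.fitEllipse(P.reshape(-1,1,2)))
E
```

```text
10.375 [625.65737048  32.7691777  263.19513694] [-3.13936443e+00 -3.04311999e-04  1.57101428e+00]
[263 140] [370 228]
((625.3619995117188, 32.34195327758789), (115.69893646240234, 118.7320556640625), 78.37014770507812)
```

View pics/w4.png

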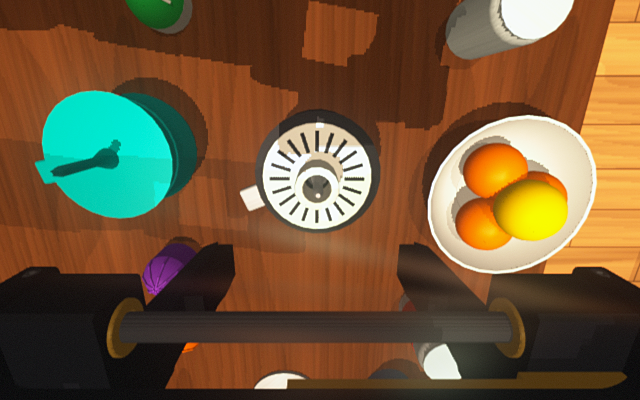

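The strainer lies level and concentric on the base at (317,177), with the spindle through its collar. Next is the reamer.

Request:
arm_command(increments=[{"offset":[-2.4,-2,0],"turn":0},{"offset":[-4.4,-3.6,0],"turn":0},{"offset":[-4.5,-3.7,0],"turn":0},{"offset":[-4.5,-3.7,0],"turn":0},{"offset":[-4.5,-3.7,2],"turn":0},{"offset":[-4.1,-3.2,3],"turn":0},{"offset":[0,0,3],"turn":0},{"offset":[0,0,1.4],"turn":0},{"offset":[0,0,0],"turn":0},{"offset":[0,0,0],"turn":0}])

```text
t: 11.68
ee_pos: [428.2, -211.2, 171.5]
ee_rot: [3.141, 0.001, 1.572]
force: [0.1, -0.0, -0.5]
gripper_width: 0.999
finger_force: 0.0
```

```bash
python3 - <<'E'
from h import *
W=np.load('w4.npy',allow_pickle=True).item();print('tip',onz(W,(318,196),153))
s,c=wrist();print(s['t'],s['ee_pos'],s['ee_rot']);np.save('w5.npy',c,allow_pickle=True);save(c,'w5')
h=cv2.cvtColor(c['image'],cv2.COLOR_RGB2HSV).astype(int);print(h[175:215:10,320])
S=fix(eyes.camera('scene'))
cv2.imwrite('pics/w5s.png',np.hstack([c['image'][60:360,120:520],cv2.resize(S['image'][140:240,215:315],(400,300))])[...,::-1])
E
```

```text
tip [626.80587601  34.35450143 153.        ]
11.675 [ 428.24404193 -211.1569162   171.51287343] [3.14094528e+00 5.29185952e-04 1.57236850e+00]
[[ 14 255 251]
 [ 22 255 255]
 [ 21 255 255]
 [ 19 255 255]]
```

View pics/w5s.png

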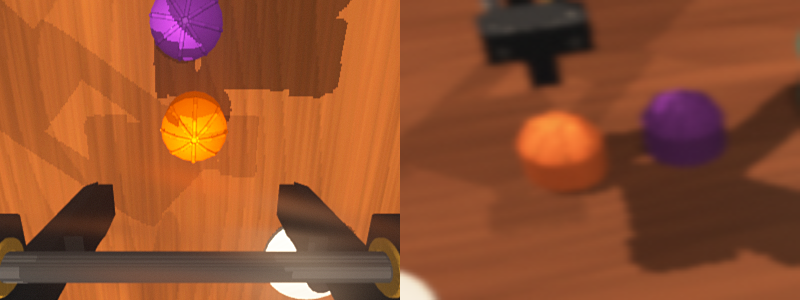

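The orange reamer stands upright, with its apex at wrist pixel (314,199) and the purple one behind it at about (307,83).

```bash
python3 - <<'E'
from h import *
c=np.load('w5.npy',allow_pickle=True).item()
print('apex',onz(c,(314,199),72))
k=blob(c['image'],(270,140,360,235),lambda h:(h[...,0]>12)&(h[...,0]<28)&(h[...,1]>225)&(h[...,2]>230)); print(k.min(0),k.max(0))
for z in (30,42): print([onz(c,(u,185),z)[0] for u in (k[:,0].min(),k[:,0].max())])
E
```

```text
apex [ 426.23152946 -209.02373769   72.        ]
[281 158] [346 222]
[np.float64(393.96383867553806), np.float64(457.2468701143894)]
[np.float64(395.3453852129205), np.float64(455.98178122099876)]
```

Request:
arm_command(increments=[{"offset":[0.1,-0.2,4],"turn":0},{"offset":[0,0,5],"turn":0},{"offset":[0,0,4],"turn":0},{"offset":[0,0,2],"turn":0},{"offset":[0,0,0.6],"turn":0},{"offset":[0,0,0],"turn":0},{"offset":[0,0,0],"turn":0}])

```text
t: 12.65
ee_pos: [426.5, -211.1, 16.1]
ee_rot: [3.14, 0.002, 1.571]
force: [1.3, -0.4, -0.5]
gripper_width: 0.998
finger_force: 0.0
```

Request:
arm_command(increments=[{"offset":[0,0,0],"turn":0},{"offset":[0,0,0],"turn":0},{"offset":[0,0,0],"turn":0},{"offset":[0,0,0],"turn":0},{"offset":[0,0,0],"turn":0},{"offset":[0,0,0],"turn":0}], gripper=0.5, squeeze=15)

```text
t: 13.4
ee_pos: [425.7, -210.6, 15.2]
ee_rot: [3.141, 0.0, 1.571]
force: [-1.5, 0.5, 6.1]
gripper_width: 0.71
finger_force: 15.0
```

Request:
arm_command(increments=[{"offset":[0,0,-2],"turn":0},{"offset":[0,0,-5],"turn":0},{"offset":[0,0,-6],"turn":0},{"offset":[0,0,-6],"turn":0},{"offset":[0,0,-2],"turn":0},{"offset":[2.4,2,0],"turn":0},{"offset":[4.4,3.6,0],"turn":0},{"offset":[4.5,3.7,0],"turn":0},{"offset":[4.5,3.7,0],"turn":0},{"offset":[4.5,3.7,0],"turn":0}])

```text
t: 14.65
ee_pos: [593.1, -5.7, 224.2]
ee_rot: [-3.141, 0.0, 1.571]
force: [0.7, -0.3, -0.1]
gripper_width: 0.708
finger_force: 15.0
```

Request:
arm_command(increments=[{"offset":[3,2.4,0],"turn":0},{"offset":[1,0.9,0],"turn":0},{"offset":[0,0,0],"turn":0},{"offset":[0,0,0],"turn":0},{"offset":[0,0,0],"turn":0}])

```text
t: 15.28
ee_pos: [624.9, 31.4, 225.0]
ee_rot: [-3.141, 0.0, 1.569]
force: [0.2, 0.3, -1.4]
gripper_width: 0.711
finger_force: 15.0
```

```bash
python3 - <<'E'
from h import *
s,c=wrist();print(s['t'],s['ee_pos'],s['ee_rot'],s['force'],s['gripper_width'])
S=fix(eyes.camera('scene'))
cv2.imwrite('pics/w6s.png',np.hstack([c['image'][100:400,120:520],cv2.resize(S['image'][110:260,255:455],(400,300),interpolation=cv2.INTER_CUBIC)])[...,::-1])
E
```

```text
15.275 [624.92870564  31.43502819 224.95489112] [-3.14147671e+00  1.85194710e-04  1.56939652e+00] [ 0.16100472  0.3075612  -1.43192511] 0.7113784552737116
```

View pics/w6s.png

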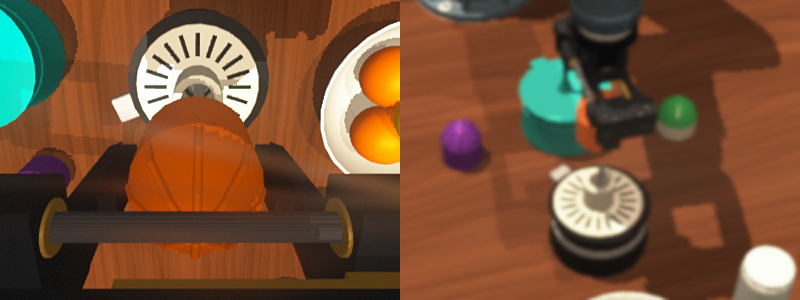

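The reamer is upright in the grip above the strainer, and the spindle is visible in front of it.

Request:
arm_command(increments=[{"offset":[0.1,0.1,2],"turn":0},{"offset":[0,0,2],"turn":0},{"offset":[0,0,1.5],"turn":0},{"offset":[0,0,1.2],"turn":0},{"offset":[0,0,1],"turn":0},{"offset":[0,0,0],"turn":0},{"offset":[0,0,0],"turn":0}])

```text
t: 16.25
ee_pos: [626.9, 33.6, 148.4]
ee_rot: [3.141, 0.0, 1.571]
force: [0.0, 0.6, 0.0]
gripper_width: 0.709
finger_force: 15.0
```

Request:
arm_command(increments=[{"offset":[0,0,0.2],"turn":0},{"offset":[0,0,0.2],"turn":0},{"offset":[0,0,0.2],"turn":0},{"offset":[0,0,0],"turn":0},{"offset":[0,0,0],"turn":0}])

```text
t: 16.88
ee_pos: [626.4, 33.7, 141.8]
ee_rot: [-3.142, 0.0, 1.571]
force: [-0.8, -0.1, -1.4]
gripper_width: 0.71
finger_force: 15.0
```

Request:
arm_command(increments=[{"offset":[0,0,0.1],"turn":0},{"offset":[0,0,0],"turn":0},{"offset":[0,0,0],"turn":0}])

```text
t: 17.25
ee_pos: [626.6, 33.7, 141.2]
ee_rot: [3.141, 0.0, 1.571]
force: [-0.9, -0.3, 1.8]
gripper_width: 0.712
finger_force: 15.0
```

Request:
arm_command(increments=[{"offset":[0,0,0],"turn":0},{"offset":[0,0,0],"turn":0},{"offset":[0,0,0],"turn":0},{"offset":[0,0,0],"turn":0},{"offset":[0,0,-3],"turn":0},{"offset":[0,0,-5],"turn":0},{"offset":[0,0,-5],"turn":0},{"offset":[0,0,-2],"turn":0},{"offset":[0,0,0],"turn":0},{"offset":[0,0,0],"turn":0}], gripper=1)

```text
t: 18.5
ee_pos: [625.4, 33.8, 288.2]
ee_rot: [-3.138, -0.001, 1.571]
force: [-0.4, -1.0, -0.9]
gripper_width: 1.001
finger_force: 0.0
```

```bash
python3 - <<'E'
from h import *
s,c=wrist();print(s['t'],s['ee_pos'],s['force'])
S=fix(eyes.camera('scene'))
cv2.imwrite('pics/w7s.png',np.hstack([c['image'][60:360,120:520],cv2.resize(S['image'][150:250,305:405],(400,300),interpolation=cv2.INTER_CUBIC)])[...,::-1])
P=lambda p:(lambda q:(S['mtx']@q)[:2]/q[2])(S['rotation'].T@(np.array(p)-S['eye']))
print('apex expected home',P((626.3,33.5,198)),'crop',(P((626.3,33.5,198))-[305,150])*[4,3]+[400,0])
E
```

```text
18.5 [625.36517127  33.76827152 288.18337306] [-0.39345282 -1.00284799 -0.91749494]
apex expected home [355.55262293 181.55748582] crop [602.21049174  94.67245745]
```

View pics/w7s.png

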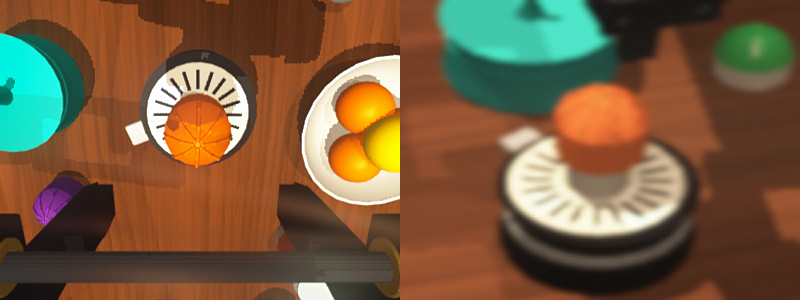

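The reamer stands upright on the collar, with its apex at crop (602,93) as expected. The strainer is flat and the gripper is clear.

```bash
python3 -c "
from rig import arm
print(arm.job_done())"
```

```text
the job is handed in; nothing more can be done
None
```

I put the juicer back together and handed the job in at about 18.5 s: the last pictures show the strainer flat on the black base, the orange reamer upright on its collar over the spindle, and the gripper clear of both; no verdict was returned.

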